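# Sweep the pastry cutters into their bay

### The arm

A 6-joint arm with a two-finger parallel gripper is mounted at the origin on a cart in front of the work surface, level with it; the furniture and walls round the work are solid. World frame = base frame: x ahead of the robot, y to its left, z up, the work surface at z = 0. Lengths are in m, angles in rad, forces in N, time in s.
With the tool pointing down it reaches from about 0.25 to 0.8 m from the base axis. Payload 3.9 kg.
Tool frame: the origin (TCP) lies between the finger pads; the fingertips stand 11 mm ahead of it and the grasp point (between the pads) lies 8 mm behind it; z points along the fingers, y is the line along which they close (so a half turn about z gives the same grasp; the last joint's range is limited). The gripper opens to 85 mm and grips with 20 to 120 N. Pads are 22 mm wide; open, the fingers measure 114 mm over their backs; the gripper's body (76 mm by 85 mm) begins 54 mm behind the grasp point. The pads swing forward as they close: fully open they stand 13 mm farther back than shut.
Start: joints at [0, 0.26, -0.138, 1.173, 0, 1.571], TCP at [0.525, -0, 0.242] pointing down, gripper open.
Joint ranges: [-2.78, 2.78], [-0.83, 1.72], [-1.28, 1.37], [-1.9, 2.12], [-1.57, 1.48], [-3.14, 3.14]. Speed limits (rad/s): [2.57, 2.57, 3.14, 3.14, 3.14, 3.14].

### API

Orientations are given as a 3x3 rotation matrix whose columns are the frame's x, y, z axes.
In Python, from rig import manip gives the robot as it stands.
- The arm moves only by the tool move_arm, never from a script. Its argument "increments" is one flat list of numbers, 5 for each row, row after row: the opening, from -1 (shut) to 1 (fully open), then the shift along the tool's x, y, z normalised to -1 to 1, where 1 is 0.3 m, then the turn about the tool's z normalised to -1 to 1, where 1 is 90 degrees. A call has 1 to 10 rows; each row is the pose to reach, as a shift and turn from the pose commanded when the call began, along the tool's axes at that moment; what a row does not reach only later rows make up. A row lasts 1/8 s, in which the tool goes at most 62.5 mm and 10.7 degrees, less where a joint would pass 70% of its speed; a pose out of reach is approached as far as the arm can. A call with a number of a shift or a turn outside -1 to 1 is refused whole. A call with a gripper value outside its range is refused whole. The fingers move at their own pace and stop on an object; "grip_force" is the grip in N (left out, the last holds). Time passes only in rows, so rows that repeat a pose let the fingers close. It gives the time, the measured TCP pose, the force, the opening and the grip force at its end, in the units of the state.
- manip.sense(): the state, without advancing time (a new reading comes with each control period).
- manip.camera(name): name is "scene" or "side" or "wrist"; returns the picture (420x560x3 uint8, red, green, blue); there is no depth.
- manip.camera_params(name): a dict with "intrinsics" (3x3 intrinsics, pixels), "R" (3x3) and "t" (3): a world point X has camera coordinates R X + t. Camera axes: x right, y down, z forward; pixel columns grow to the right and rows downward; lengths in m; the calibration is good to about 2 mm. The wrist camera is an equidistant fisheye: a pixel r from the principal point sees the ray r / f radians off the axis. A picture is of the moment at which its call begins: read the wrist's pose just before it. camera_params takes no time and is no camera call; for the wrist camera it gives the pose at the moment of the call.
- manip.sign_off(): hands the job in; it is judged then, once.
Trained networks look in the newest picture that a camera, given by its name, has taken for a name from the list of things; names that differ only in an ending like _2 or _b are one class to them, and where a whole thing is asked for, a point or a joint stands for the part that bears it (a point fixed in the world has none). Each returns a list of dicts, best first, with "p" (0 to 1); they miss things now and then, are a little off and sometimes report something else, mostly with a low value. They report only what shows in the picture. A call takes as long as a camera call.
- manip.recognise(label, camera): "centre" ([x, y, z] in m, in world coordinates, good to about 4 mm: the middle of the surface that is visible of it).
- manip.masks_of(label, camera): "pixels" (420x560 bool, what is visible of it).
- manip.place_of(label, camera): "centre" ([x, y, z] in m, in world coordinates, good to about 4 mm: a listed point, or the origin of a listed thing).
The state is a dict: "clock": time; "qpos": joint angles; "qd": joint speeds; "effort": joint torques, N m; "tcp_pos": TCP position; "tcp_rot": TCP orientation; "ft_force": force on the tool from outside, world axes, zero at the start; "wrist_torque": the same for the moment, N m; "finger_gap": finger opening in m; "finger_force": force on a finger pad.
Only numpy, scipy, OpenCV 4.12 (cv2) and the standard library are available. Lean on these libraries where they do the work, as an engineer would, in place of code of your own. Each camera call takes 0.05 s, during which the arm holds its last target. There are 200 camera calls.

### The job

Clear the bench: with the fingertips, sweep the three tin cutter rings (one fluted, two plain) across the table into the three-sided wooden bay, so that each lies flat and fully inside it, between its walls. Slide them over the table only - do not pick them up or tip them over - and leave the tart, the timer and the small jar where they are.

Things in the scene. Friction and masses are not known exactly. Their poses are not given: they have to be found in the camera images.
- bay: Low pale-wood fence fixed to the table at the robot's right: back wall and two side walls, no floor, no front. Inside 130 mm deep (its x) by 240 mm wide (its y); walls 12 mm thick, 35 mm tall. Origin: centre of the inside area, on the table. +x points from the open front (x = -65 mm) to the back wall (inner face x = +65 mm). The open front faces roughly to the robot's left (world +y).
- fluted_cutter: Tin cutter ring standing flat on the table, open right through at top and bottom, about 1 mm wall, 25 to 45 g. Origin: centre of the ring at its underside, z up; its yaw does not matter. Fluted (wavy) wall, 75 mm outside diameter, about 60 mm clear inside, 26 mm tall.
- plain_cutter_a: Tin cutter ring standing flat on the table, open right through at top and bottom, about 1 mm wall, 25 to 45 g. Origin: centre of the ring at its underside, z up; its yaw does not matter. Plain smooth wall, 60 mm outside diameter, about 46 mm clear inside, 34 mm tall.
- plain_cutter_b: Tin cutter ring standing flat on the table, open right through at top and bottom, about 1 mm wall, 25 to 45 g. Origin: centre of the ring at its underside, z up; its yaw does not matter. Plain smooth wall, the same as the other plain one: 60 mm outside diameter, about 46 mm clear inside, 34 mm tall.
- tart: Bystander: round lattice tart 93 mm across, 30 mm tall, lying on the table. Origin: centre of its underside. Must not be moved. (Fixed equipment behind the work: the two handles of the tart press reach forward to world x = 0.625 m between y = -0.13 and 0.07 m, up to 60 mm high.)
- timer: Bystander: round red and white kitchen timer 65 mm across, 44 mm tall. Origin: centre of its underside. Must not be moved.
- icing_jar: Bystander: small open glass jar 72 mm across, 76 mm tall. Origin: centre of its underside. Must not be moved.

How it is judged:
By the outcome, as a careful person would: the job done as asked, in the order asked, and still so for the second after the job is handed in, with the robot touching nothing.
It also fails if it takes over 72 s, if anything falls off the work surface, if the arm or the gripper's body presses on something with over 40 N, if the wrist force passes 120 N, or if a joint passes its speed limit or range.

## Working session

There is one attempt and no reset: what is moved stays moved. The work goes in short steps, Python scripts to look and compute and a tool call to move; the robot and the scene stay as the last step left them, time stands still between calls to the robot, and variables do not carry over. Pictures are saved under pics/ and viewed, at most 10 in all, crops included, and the job is handed in when it is done.

Besides the shell and the picture viewer there is one more tool, called after "Emit:" as name(argument=value, ...), one argument or row to a line, values as JSON. move_arm: Moves the arm, as the interface text tells. Its arguments: {"type":"object","properties":{"increments":{"type":"array","items":{"type":"number","minimum":-1,"maximum":1}},"grip_force":{"type":"number"}},"required":["increments"]}

```bash
mkdir -p pics; python3 - <<'E'
from rig import manip
import cv2,numpy as np
s=manip.sense();print(s['clock'],s['tcp_pos'],s['tcp_rot'],s['finger_gap'])
ims=[]
for c in ['scene','side']:
    im=manip.camera(c);cv2.imwrite(f'pics/{c}0.png',im[:,:,::-1])
    for l in ['bay','fluted_cutter','plain_cutter_a','tart','timer','icing_jar']:
        for d in manip.place_of(l,c): 
            if d['p']>.2: print(c,l,round(d['p'],2),np.round(d['centre'],3))
E
```

```text
0.0 [5.24330147e-01 1.03025458e-05 2.41463484e-01] [[-2.56467352e-05  9.99998092e-01 -1.95353368e-03]
 [ 9.99999999e-01  2.55897297e-05 -2.92057262e-05]
 [-2.91556800e-05 -1.95353443e-03 -9.99998091e-01]] 0.0854469501302359
scene bay 0.89 [ 0.45  -0.239 -0.002]
scene fluted_cutter 0.82 [0.576 0.074 0.   ]
scene plain_cutter_a 0.87 [ 0.49   0.246 -0.   ]
scene plain_cutter_a 0.58 [0.427 0.007 0.001]
scene plain_cutter_a 0.35 [ 0.446 -0.239 -0.   ]
scene tart 0.63 [ 0.71   0.272 -0.002]
scene timer 0.71 [0.362 0.246 0.   ]
scene icing_jar 0.62 [0.689 0.413 0.003]
side bay 0.92 [ 0.448 -0.243 -0.001]
side fluted_cutter 0.6 [0.57  0.072 0.002]
side plain_cutter_a 0.82 [ 0.488  0.236 -0.001]
side plain_cutter_a 0.75 [ 0.43   0.006 -0.   ]
side tart 0.92 [0.706 0.273 0.   ]
side timer 0.75 [ 0.36   0.248 -0.   ]
```

View pics/scene0.png

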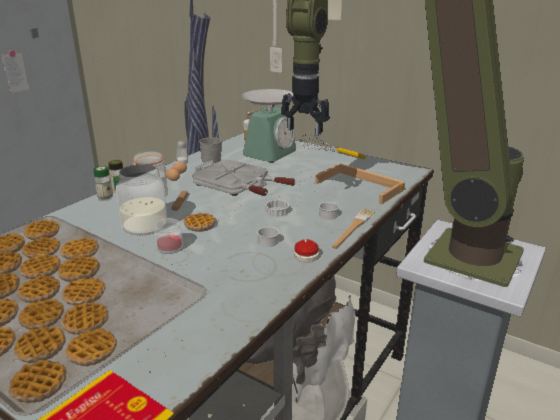

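View pics/side0.png

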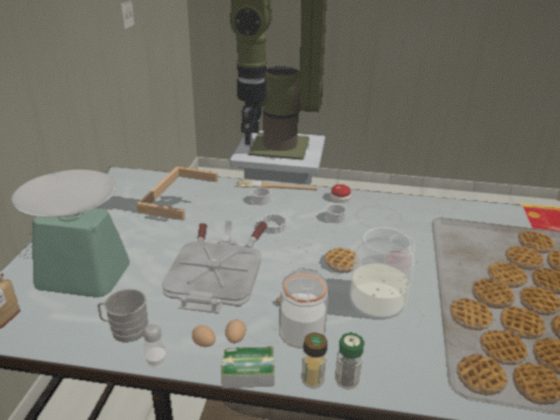

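The scene view shows the fluted ring at (277,208), plain rings at (328,210) and (268,237), and the bay at (360,180). A brush lies near (352,228). The side view agrees. Next I'll check the wrist view, then get the bay's yaw and the brush position.

```bash
cat > h.py <<'E'
import numpy as np,cv2
def ground(P,px,z=0.,fish=False):
    K=np.array(P['intrinsics']);R=np.array(P['R']);t=np.array(P['t'])
    out=[]
    for u,v in np.atleast_2d(px):
        a=np.array([(u-K[0,2])/K[0,0],(v-K[1,2])/K[1,1]])
        if fish:
            th=np.linalg.norm(a);d=np.r_[a/max(th,1e-9)*np.sin(th),np.cos(th)]
        else: d=np.r_[a,1]
        d=R.T@d;c=-R.T@t
        out.append(c+d*(z-c[2])/d[2])
    return np.array(out)
def proj(P,X,fish=False):
    c=np.atleast_2d(X)@np.array(P['R']).T+np.array(P['t']);K=np.array(P['intrinsics'])
    if fish:
        r=np.linalg.norm(c[:,:2],axis=1);th=np.arctan2(r,c[:,2]);a=c[:,:2]*(th/r)[:,None]
    else: a=c[:,:2]/c[:,2:]
    return a*[K[0,0],K[1,1]]+K[:2,2]
E
python3 - <<'E'
from rig import manip
from h import *
P=manip.camera_params('wrist');im=manip.camera('wrist')
cv2.imwrite('pics/wrist0.png',cv2.resize(im[:,:,::-1],(784,588)))
for l in ['bay','fluted_cutter','plain_cutter_a','timer']:
    for d in manip.place_of(l,'wrist'): print(l,round(d['p'],2),np.round(d['centre'],3))
for c,px in [('scene',[[335,244],[350,228],[366,214],[372,210]]),('side',[[238,184],[250,185],[280,187],[318,188]])]:
    print(c,ground(manip.camera_params(c),px,.005).round(3).tolist())
E
```

```text
plain_cutter_a 0.96 [0.43  0.006 0.001]
scene [[0.326, 0.154, 0.005], [0.333, 0.049, 0.005], [0.333, -0.059, 0.005], [0.329, -0.095, 0.005]]
side [[0.349, -0.081, 0.005], [0.348, -0.042, 0.005], [0.343, 0.056, 0.005], [0.325, 0.177, 0.005]]
```

View pics/wrist0.png

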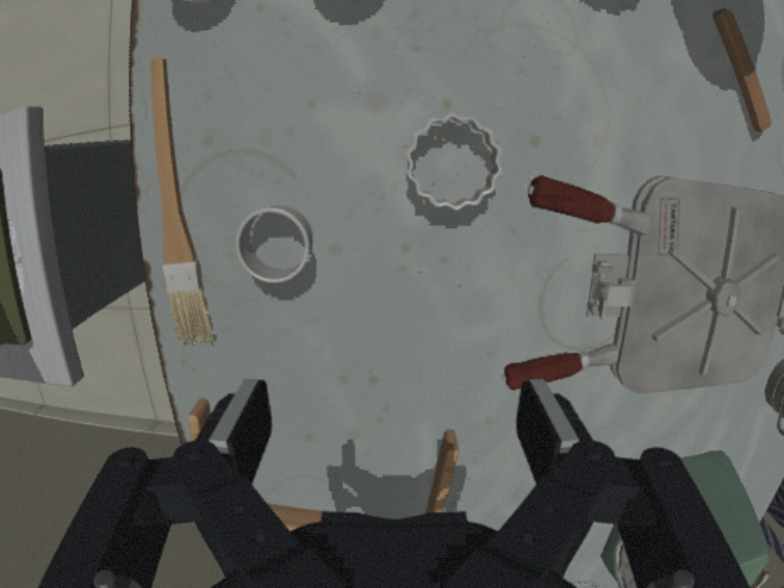

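The wrist view shows plain ring b centred at (274,244), the fluted ring at (454,163), the brush bristle tip at (195,342), and the bay wall ends at (449,433) and (200,403).

```bash
python3 - <<'E'
from rig import manip
from h import *
P=manip.camera_params('wrist')
f=lambda px,z:ground(P,np.array(px)/1.4,z,True).round(3)[:,:2].tolist()
print('b',f([[274,244]],.034),'fl',f([[454,163]],.026),'brush',f([[180,342],[213,340],[194,263],[160,60]],.008),'bay ends',f([[449,433],[200,403]],.035))
im=cv2.imread('pics/scene0.png');S=manip.camera_params('scene')
c=im[150:260,230:420].copy();k=4
c=cv2.resize(c,None,fx=k,fy=k,interpolation=cv2.INTER_CUBIC)
def dr(X,col): 
    q=((proj(S,X)-[230,150])*k+k/2).astype(int);cv2.polylines(c,[q.reshape(-1,1,2)],False,col,1)
a=np.linspace(0,6.3,60)
for x,y,r,h in [(.43,.006,.03,.034),(.573,.073,.037,.026),(.489,.241,.03,.034)]:
    for z in (0,h): dr(np.c_[x+r*np.cos(a),y+r*np.sin(a),0*a+z],(0,0,255))
for yaw in (-90,-84,-96):
    w=np.radians(yaw);R=np.array([[np.cos(w),-np.sin(w)],[np.sin(w),np.cos(w)]])
    p=np.array([[-.065,.12],[.065,.12],[.065,-.12],[-.065,-.12]])@R.T+[.449,-.241]
    dr(np.c_[p,np.full(4,.035)],{-90:(0,255,0),-84:(255,0,0),-96:(255,0,255)}[yaw])
cv2.imwrite('pics/s1.png',c)
E
```

```text
b [[0.431, 0.008]] fl [[0.57, 0.069]] brush [[0.32, -0.091], [0.356, -0.088], [0.347, -0.013], [0.325, 0.169]] bay ends [[0.575, -0.167], [0.343, -0.141]]
```

View pics/s1.png

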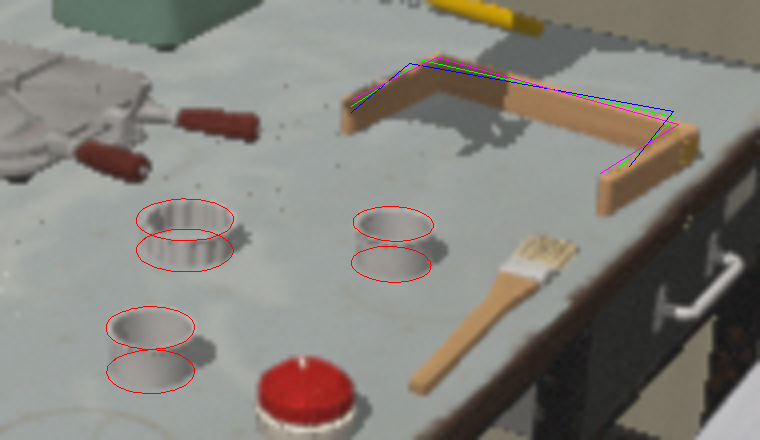

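Emit:
move_arm(
  increments=[-1,-0.2,-0.05,0,0,-1,-0.4,-0.1,0,0,-1,-0.6,-0.15,0,0,-1,-0.8,-0.2,0,0,-1,-0.9,-0.25,0,0,-1,-0.9,-0.25,0,0,-1,-0.9,-0.25,0,0],
  grip_force=20,
)

```text
clock: 1.82
tcp_pos: [0.4501, -0.2697, 0.2423]
tcp_rot: [[0.0, 1.0, 0.0], [1.0, -0.0, 0.001], [0.001, 0.0, -1.0]]
ft_force: [-0.3, 0.5, -0.0]
finger_gap: -0.0001
finger_force: 0.0
```

```bash
python3 - <<'E'
from rig import manip
from h import *
s=manip.sense();P=manip.camera_params('wrist');im=manip.camera('wrist')
np.savez('w1.npz',**{k:np.array(v) for k,v in P.items() if k in('intrinsics','R','t')})
print(s['clock'],s['tcp_pos'],s['finger_gap'])
cv2.imwrite('pics/wrist1.png',cv2.resize(im[:,:,::-1],(784,588)))
for l in ['bay','fluted_cutter','plain_cutter_a']:
    for d in manip.place_of(l,'wrist'): print(l,round(d['p'],2),np.round(d['centre'],3))
E
```

```text
1.825 [ 0.45006995 -0.26966385  0.24225986] -0.00014599135421915395
```

View pics/wrist1.png

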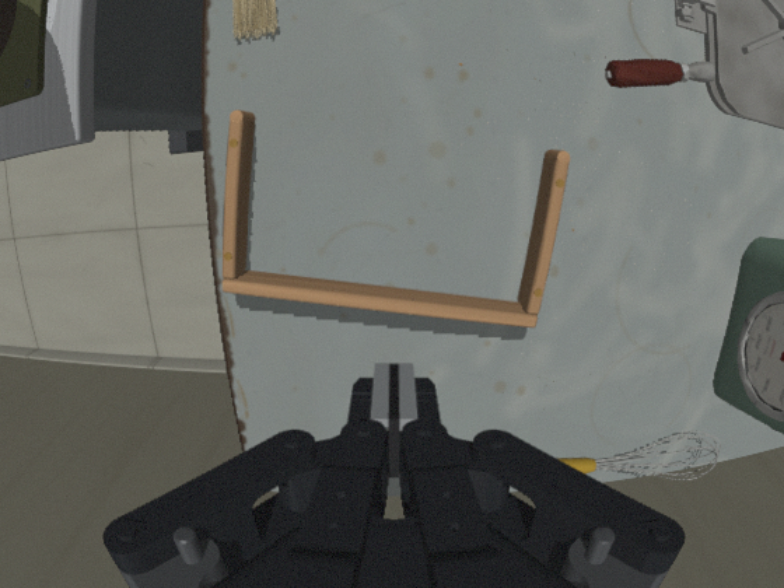

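```bash
python3 - <<'E'
from h import *
from scipy.optimize import least_squares
P=dict(np.load('w1.npz'))
px=np.array([[224,290],[536,325],[230,113],[569,152]])/1.4
X=np.array([[.077,-.132],[.077,.132],[-.065,-.132],[-.065,.132]])
print(ground(P,px,.035,True).round(3))
def T(q):
    c,s=np.cos(q[2]),np.sin(q[2]);return np.c_[X@np.array([[c,s],[-s,c]])+q[:2],np.full(4,.035)]
r=least_squares(lambda q:(proj(P,T(q),True)-px).ravel(),[.449,-.241,-1.67])
print(r.x,np.degrees(r.x[2]),r.fun.round(1))
q=r.x;c,s=np.cos(q[2]),np.sin(q[2])
for b in [(.01,.07),(.01,0),(.01,-.075),(-.12,.07),(-.12,0),(-.12,-.075)]: print(b,(np.array(b)@np.array([[c,s],[-s,c]])+q[:2]).round(3))
E
```

```text
[[ 0.31  -0.299  0.035]
 [ 0.568 -0.329  0.035]
 [ 0.325 -0.158  0.035]
 [ 0.584 -0.187  0.035]]
[ 0.44736358 -0.2374034  -1.6846921 ] -96.52574713569696 [-2.  -0.1  1.6 -0.5 -1.5  0.1  1.9  0.8]
(0.01, 0.07) [ 0.516 -0.255]
(0.01, 0) [ 0.446 -0.247]
(0.01, -0.075) [ 0.372 -0.239]
(-0.12, 0.07) [ 0.531 -0.126]
(-0.12, 0) [ 0.461 -0.118]
(-0.12, -0.075) [ 0.386 -0.11 ]
```

Emit:
move_arm(
  increments=[-1,0.2,-0.02,0,0,-1,0.4,-0.04,0,0,-1,0.6,-0.06,0,0,-1,0.8,-0.067,0.1,0,-1,0.92,-0.067,0.25,0,-1,0.92,-0.067,0.43,0,-1,0.92,-0.067,0.6,0,-1,0.92,-0.067,0.62,0,-1,0.92,-0.067,0.62,0],
)

```text
clock: 3.15
tcp_pos: [0.4304, 0.0063, 0.0571]
tcp_rot: [[-0.001, 1.0, 0.0], [1.0, 0.001, 0.0], [0.0, 0.0, -1.0]]
ft_force: [0.3, -0.2, 0.8]
finger_gap: -0.0
finger_force: 0.0
```

```bash
python3 - <<'E'
from rig import manip
from h import *
P=manip.camera_params('wrist');im=manip.camera('wrist')
a=np.linspace(0,6.3,60);s=manip.sense();print(s['tcp_pos'],s['clock'])
c=cv2.resize(im[:,:,::-1],(784,588))
for z in(0,.034):
    q=proj(P,np.c_[.43+.03*np.cos(a),.0065+.03*np.sin(a),0*a+z],True)*1.4
    cv2.polylines(c,[q.astype(int).reshape(-1,1,2)],False,(0,0,255),1)
cv2.imwrite('pics/w2.png',c)
for d in manip.place_of('plain_cutter_a','wrist'): print(d)
E
```

```text
[0.43143541 0.00617578 0.05782594] 3.2
```

View pics/w2.png

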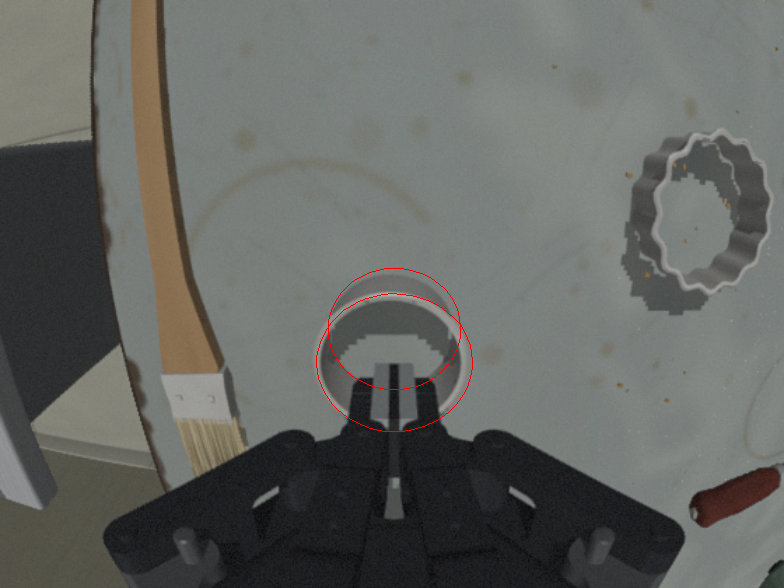

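The overlay matches plain ring b, with the fingers above its opening. I'll lower them and drag.

Emit:
move_arm(
  increments=[-1,0,0,0.07,0,-1,0,0,0.13,0,-1,0,0,0.13,0,-1,-0.04,0,0.13,0,-1,-0.1,-0.01,0.13,0,-1,-0.16,-0.015,0.13,0,-1,-0.22,-0.02,0.13,0,-1,-0.28,-0.025,0.13,0,-1,-0.34,-0.03,0.13,0,-1,-0.4,-0.035,0.13,0],
)

```text
clock: 4.5
tcp_pos: [0.4203, -0.1157, 0.0186]
tcp_rot: [[0.001, 1.0, 0.003], [1.0, -0.001, -0.001], [-0.001, 0.003, -1.0]]
ft_force: [-0.1, -0.9, 0.2]
finger_gap: -0.0001
finger_force: 0.1
```

Emit:
move_arm(
  increments=[-1,-0.05,-0.015,0,0,-1,-0.1,-0.035,0,0,-1,-0.15,-0.055,0,0,-1,-0.2,-0.075,0,0,-1,-0.25,-0.095,0,0,-1,-0.3,-0.12,0,0,-1,-0.35,-0.14,0,0,-1,-0.4,-0.16,0,0,-1,-0.44,-0.17,0,0,-1,-0.455,-0.17,0,0],
)

```text
clock: 5.75
tcp_pos: [0.3683, -0.2513, 0.0173]
tcp_rot: [[0.001, 1.0, 0.0], [1.0, -0.001, 0.0], [0.0, 0.0, -1.0]]
ft_force: [-0.1, 0.4, -0.4]
finger_gap: -0.0001
finger_force: 0.1
```

```bash
cat > look.py <<'E'
from rig import manip
from h import *
import sys
s=manip.sense();print(s['clock'],s['tcp_pos'],s['ft_force'])
for c in sys.argv[1:]:
    manip.camera(c)
    for l in ['fluted_cutter','plain_cutter_a']:
        for d in manip.place_of(l,c):
            if d['p']>.15:
                w=np.array(d['centre'])[:2]-[.447,-.237];q=np.radians(-96.5)
                print(c,l,round(d['p'],2),np.round(d['centre'],3),'bay',np.round([w@[np.cos(q),np.sin(q)],w@[-np.sin(q),np.cos(q)]],3))
E
python3 look.py scene side
```

```text
5.75 [ 0.36829012 -0.25134582  0.01728246] [-0.12114326  0.35596436 -0.40134423]
scene fluted_cutter 0.72 [ 0.363 -0.238  0.002] bay [ 0.01  -0.083]
scene fluted_cutter 0.54 [0.576 0.074 0.001] bay [-0.324  0.093]
scene plain_cutter_a 0.65 [ 0.366 -0.238  0.003] bay [ 0.01  -0.081]
scene plain_cutter_a 0.56 [0.576 0.072 0.005] bay [-0.322  0.093]
scene plain_cutter_a 0.23 [ 0.449 -0.238 -0.002] bay [0.    0.002]
side fluted_cutter 0.56 [0.572 0.072 0.002] bay [-0.321  0.089]
side plain_cutter_a 0.77 [ 0.371 -0.239 -0.002] bay [ 0.011 -0.075]
side plain_cutter_a 0.55 [0.486 0.238 0.002] bay [-0.476 -0.015]
side plain_cutter_a 0.55 [ 0.362  0.244 -0.002] bay [-0.468 -0.139]
```

Emit:
move_arm(
  increments=[-1,0.015,0,0,0,-1,0.015,0,-0.1,0,-1,0.015,0,-0.25,0,-1,0.1,0.06,-0.3,0,-1,0.25,0.15,-0.3,0,-1,0.4,0.26,-0.3,0,-1,0.55,0.36,-0.3,0,-1,0.7,0.46,-0.3,0,-1,0.85,0.57,-0.3,0,-1,1,0.678,-0.3,0],
)

```text
clock: 7.3
tcp_pos: [0.5722, 0.0517, 0.1072]
tcp_rot: [[-0.001, 1.0, -0.0], [1.0, 0.001, -0.0], [-0.0, -0.0, -1.0]]
ft_force: [0.8, -1.0, -0.2]
finger_gap: -0.0
finger_force: 0.0
```

Emit:
move_arm(
  increments=[-1,0.075,0,0,0,-1,0.075,0,0.1,0,-1,0.075,0,0.12,0,-1,0.075,0,0.12,0],
)

```text
clock: 7.8
tcp_pos: [0.571, 0.072, 0.071]
tcp_rot: [[0.0, 1.0, -0.002], [1.0, -0.0, -0.0], [-0.0, -0.002, -1.0]]
ft_force: [0.1, 0.6, 0.7]
finger_gap: 0.0002
finger_force: 0.0
```

```bash
python3 - <<'E'
from rig import manip
from h import *
P=manip.camera_params('wrist');im=manip.camera('wrist')
a=np.linspace(0,6.3,60);s=manip.sense();print(s['tcp_pos'],s['clock'])
c=cv2.resize(im[:,:,::-1],(784,588))
for x,y,h,r in[(.571,.071,.026,.037),(.488,.241,.034,.03)]:
    q=proj(P,np.c_[x+r*np.cos(a),y+r*np.sin(a),0*a+h],True)*1.4
    cv2.polylines(c,[q.astype(int).reshape(-1,1,2)],False,(0,0,255),1)
cv2.imwrite('pics/w3.png',c)
E
```

```text
[0.5717435  0.07184998 0.071693  ] 7.85
```

View pics/w3.png

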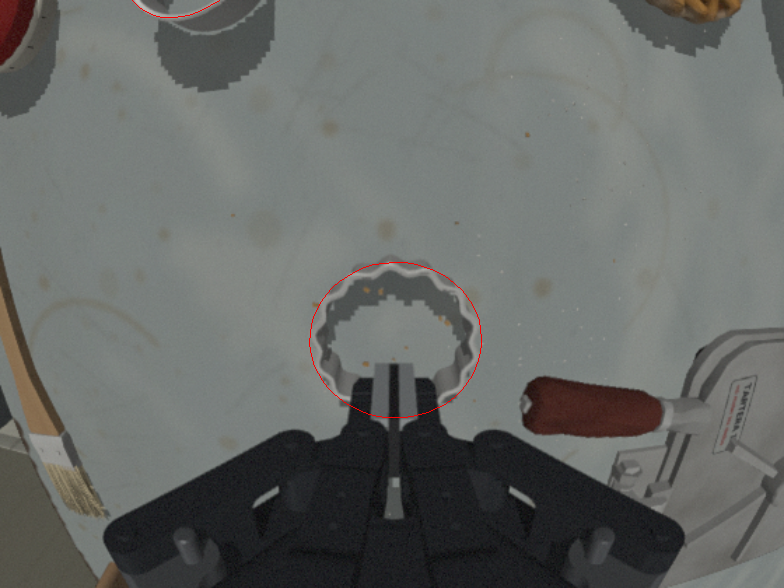

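Fingers are inside the fluted ring's outline. I'll drag it.

Emit:
move_arm(
  increments=[-1,0,0,0.1,0,-1,0,0,0.18,0,-1,0,0,0.18,0,-1,-0.06,-0.02,0.18,0,-1,-0.14,-0.045,0.18,0,-1,-0.22,-0.07,0.18,0,-1,-0.3,-0.095,0.18,0,-1,-0.38,-0.115,0.18,0,-1,-0.46,-0.13,0.18,0,-1,-0.54,-0.145,0.18,0],
)

```text
clock: 9.1
tcp_pos: [0.5286, -0.0921, 0.0191]
tcp_rot: [[0.001, 1.0, 0.003], [1.0, -0.001, -0.001], [-0.001, 0.003, -1.0]]
ft_force: [-0.3, 0.0, -0.2]
finger_gap: 0.0001
finger_force: 0.1
```

Emit:
move_arm(
  increments=[-1,-0.07,-0.01,0,0,-1,-0.14,-0.015,0,0,-1,-0.21,-0.02,0,0,-1,-0.28,-0.025,0,0,-1,-0.35,-0.03,0,0,-1,-0.42,-0.033,0,0,-1,-0.49,-0.035,0,0,-1,-0.55,-0.035,0,0,-1,-0.59,-0.035,0,0,-1,-0.59,-0.035,0,0],
)

```text
clock: 10.35
tcp_pos: [0.5179, -0.2679, 0.0172]
tcp_rot: [[0.001, 1.0, 0.0], [1.0, -0.001, -0.0], [-0.0, 0.0, -1.0]]
ft_force: [0.1, 0.0, 0.6]
finger_gap: -0.0001
finger_force: 0.0
```

```bash
python3 look.py scene side
```

```text
10.35 [ 0.51792197 -0.26791258  0.01717075] [0.10025316 0.03339258 0.56577466]
scene fluted_cutter 0.48 [ 0.522 -0.247  0.003] bay [0.001 0.076]
scene plain_cutter_a 0.76 [ 0.491  0.243 -0.001] bay [-0.482 -0.011]
scene plain_cutter_a 0.59 [ 0.364 -0.238  0.003] bay [ 0.011 -0.082]
side fluted_cutter 0.71 [ 0.518 -0.252  0.   ] bay [0.007 0.073]
side plain_cutter_a 0.87 [ 0.491  0.237 -0.001] bay [-0.476 -0.01 ]
side plain_cutter_a 0.51 [ 0.368 -0.238  0.   ] bay [ 0.009 -0.079]
```

Emit:
move_arm(
  increments=[-1,0.02,0,0,0,-1,0.02,0,-0.1,0,-1,0.02,0,-0.25,0,-1,0.15,-0.02,-0.33,0,-1,0.3,-0.04,-0.33,0,-1,0.45,-0.06,-0.33,0,-1,0.6,-0.08,-0.33,0,-1,0.75,-0.093,-0.33,0,-1,0.9,-0.093,-0.33,0,-1,1,-0.093,-0.33,0],
)

```text
clock: 11.9
tcp_pos: [0.4893, 0.0353, 0.1164]
tcp_rot: [[-0.002, 1.0, 0.0], [1.0, 0.002, 0.0], [0.0, 0.0, -1.0]]
ft_force: [0.6, -0.6, 0.0]
finger_gap: 0.0
finger_force: 0.0
```

Emit:
move_arm(
  increments=[-1,0.2,0,0,0,-1,0.4,0,0,0,-1,0.6,0,0,0,-1,0.695,0,0.1,0,-1,0.695,0,0.18,0,-1,0.695,0,0.18,0],
)

```text
clock: 12.65
tcp_pos: [0.4874, 0.2414, 0.0606]
tcp_rot: [[-0.002, 1.0, -0.004], [1.0, 0.002, -0.002], [-0.002, -0.004, -1.0]]
ft_force: [-0.3, -0.4, -0.3]
finger_gap: 0.0001
finger_force: 0.0
```

```bash
python3 - <<'E'
from rig import manip
from h import *
P=manip.camera_params('wrist');im=manip.camera('wrist')
a=np.linspace(0,6.3,60);s=manip.sense();print(s['tcp_pos'],s['clock'])
c=cv2.resize(im[:,:,::-1],(784,588))
q=proj(P,np.c_[.49+.03*np.cos(a),.241+.03*np.sin(a),0*a+.034],True)*1.4
cv2.polylines(c,[q.astype(int).reshape(-1,1,2)],False,(0,0,255),1)
cv2.imwrite('pics/w4.png',c)
E
```

```text
[0.48861597 0.24142261 0.06180387] 12.7
```

View pics/w4.png

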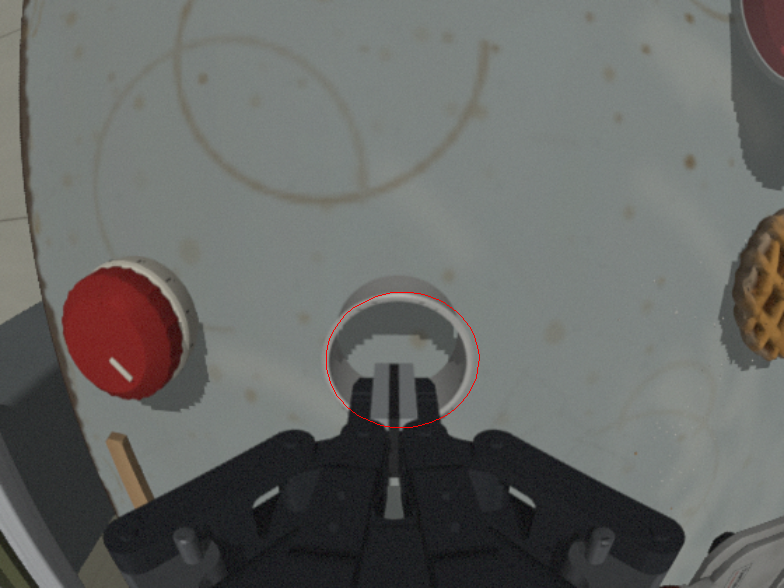

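The fingers are inside plain ring a's outline, and the timer (125,330) and tart (765,285) are clear of the path.

Emit:
move_arm(
  increments=[-1,0,0,0.08,0,-1,0,0,0.15,0,-1,0,0,0.15,0,-1,-0.06,-0.005,0.15,0,-1,-0.14,-0.013,0.15,0,-1,-0.22,-0.021,0.15,0,-1,-0.3,-0.029,0.15,0,-1,-0.38,-0.037,0.15,0,-1,-0.46,-0.045,0.15,0,-1,-0.54,-0.053,0.15,0],
)

```text
clock: 13.95
tcp_pos: [0.4745, 0.0778, 0.0188]
tcp_rot: [[0.001, 1.0, 0.002], [1.0, -0.001, 0.0], [0.0, 0.002, -1.0]]
ft_force: [-0.1, 0.2, 0.3]
finger_gap: 0.0001
finger_force: 0.1
```

Emit:
move_arm(
  increments=[-1,-0.08,-0.008,0,0,-1,-0.16,-0.016,0,0,-1,-0.24,-0.024,0,0,-1,-0.32,-0.032,0,0,-1,-0.4,-0.04,0,0,-1,-0.48,-0.048,0,0,-1,-0.56,-0.056,0,0,-1,-0.63,-0.063,0,0,-1,-0.69,-0.07,0,0,-1,-0.69,-0.07,0,0],
)

```text
clock: 15.2
tcp_pos: [0.4532, -0.1292, 0.0186]
tcp_rot: [[0.003, 1.0, 0.002], [1.0, -0.003, -0.001], [-0.001, 0.002, -1.0]]
ft_force: [-0.4, -0.3, -1.0]
finger_gap: 0.0001
finger_force: 0.0
```

```bash
python3 look.py scene side
```

```text
15.2 [ 0.4531637  -0.12924832  0.01856383] [-0.36561724 -0.32152921 -0.98410246]
scene plain_cutter_a 0.75 [ 0.453 -0.117 -0.002] bay [-0.12  -0.007]
scene plain_cutter_a 0.72 [ 0.364 -0.237  0.001] bay [ 0.01  -0.083]
side fluted_cutter 0.59 [ 0.52  -0.248  0.002] bay [0.003 0.074]
side plain_cutter_a 0.71 [ 0.451 -0.12   0.003] bay [-0.116 -0.009]
side plain_cutter_a 0.57 [ 0.371 -0.237 -0.001] bay [ 0.009 -0.076]
```

Lined up with the gap. I'll drag ring a in, back off and lift.

Emit:
move_arm(
  increments=[-1,-0.05,-0.004,0,0,-1,-0.11,-0.01,0,0,-1,-0.17,-0.017,0,0,-1,-0.23,-0.024,0,0,-1,-0.29,-0.03,0,0,-1,-0.35,-0.037,0,0,-1,-0.4,-0.043,0,0,-1,-0.43,-0.047,0,0,-1,-0.43,-0.047,0,0],
)

```text
clock: 16.62
tcp_pos: [0.4389, -0.2571, 0.0173]
tcp_rot: [[0.001, 1.0, 0.0], [1.0, -0.001, 0.0], [0.0, 0.0, -1.0]]
ft_force: [-0.6, -0.4, -0.2]
finger_gap: 0.0
finger_force: 0.0
```

Emit:
move_arm(
  increments=[-1,0.015,0,0,0,-1,0.015,0,-0.1,0,-1,0.015,0,-0.25,0,-1,0.015,0,-0.45,0,-1,0.015,0,-0.6,0,-1,0.015,0,-0.75,0,-1,-0.06,0,-0.75,0,-1,-0.06,0,-0.75,0],
)

```text
clock: 17.62
tcp_pos: [0.4393, -0.2745, 0.2427]
tcp_rot: [[0.0, 1.0, 0.001], [1.0, -0.0, -0.0], [-0.0, 0.001, -1.0]]
ft_force: [-0.5, 0.0, -0.8]
finger_gap: 0.0001
finger_force: 0.0
```

```bash
python3 look.py scene side; python3 - <<'E'
from rig import manip
from h import *
for c in('scene','side'):
    for l in['tart','timer','icing_jar']:
        print([np.round(d['centre'],3) for d in manip.place_of(l,c)][:1])
cv2.imwrite('pics/w5.png',cv2.resize(manip.camera('wrist')[:,:,::-1],(784,588)))
E
```

```text
17.625 [ 0.4392569  -0.27447385  0.2427452 ] [-0.47179788  0.02631165 -0.80910577]
scene fluted_cutter 0.62 [ 0.524 -0.249  0.003] bay [0.003 0.078]
scene plain_cutter_a 0.78 [ 0.362 -0.238  0.002] bay [ 0.011 -0.084]
scene plain_cutter_a 0.73 [ 0.438 -0.245 -0.002] bay [ 0.009 -0.008]
side fluted_cutter 0.74 [ 0.52  -0.249  0.002] bay [0.004 0.073]
side plain_cutter_a 0.7 [ 0.368 -0.236  0.   ] bay [ 0.008 -0.079]
side plain_cutter_a 0.63 [ 0.44  -0.248  0.   ] bay [ 0.012 -0.005]
[array([ 0.712,  0.273, -0.002])]
[array([0.359, 0.248, 0.001])]
[array([0.686, 0.415, 0.001])]
[array([ 0.705,  0.27 , -0.002])]
[array([0.364, 0.247, 0.001])]
[]
```

View pics/w5.png

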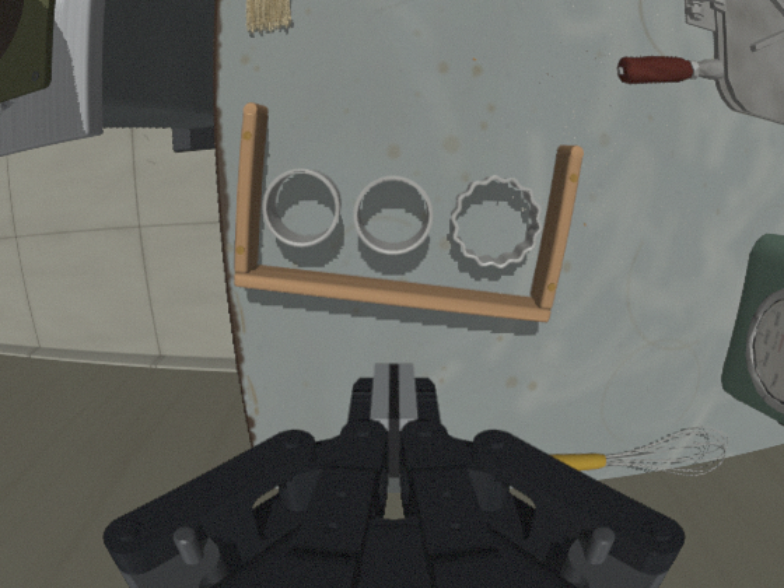

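All three rings, at (303,208), (394,215) and (495,222), lie flat and fully inside the bay. The bystanders haven't moved and the arm is clear.

```bash
python3 -c "
from rig import manip
print(manip.sign_off())"
```

```text
the job is handed in; nothing more can be done
None
```

I swept all three cutter rings flat and fully into the bay, left the tart, timer and jar where they were, and handed the job in at about 18 s of the 72 s allowed; no verdict came back.

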